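Sort the class set into its trays

TASK

The practical is over: sort what was used into the trays. Lay both felt markers lengthwise, flat on the floor of the orange tray, stand both dropper bottles upright in the green tray and lay the petri dish flat in the white tray. Set the bottles and the dish down gently, never dropping or tipping them, and leave the yellow lid and the magnifier where they lie.

Things in the scene. Friction and masses are not known exactly. Their poses are not given: they have to be found in the camera images.
- marker_blue: Blue and white felt marker lying flat, 129 mm long (its y axis), 12 mm wide (x) and 12 mm high, 14 g. Origin: centre of the underside; z up. Grip across its width at the middle.
- marker_red: Red and white felt marker lying flat, 129 mm long (its y axis), 12 mm wide (x) and 12 mm high, 14 g. Origin: centre of the underside; z up. Grip across its width at the middle.
- bottle_brown: Brown dropper bottle with a pale nozzle, standing upright: round body 34 mm in diameter up to 53 mm high, nozzle to 78 mm, 35 g. Origin: centre of the underside; z up.
- bottle_white: White dropper bottle with a red cap and nozzle, standing upright: round body 34 mm in diameter up to 53 mm high, nozzle to 78 mm, 35 g. Origin: centre of the underside; z up.
- dish: Covered clear petri dish with a pink bottom, 66 mm in diameter over the cover, 14 mm high, 22 g; the cover is fixed on. Below 4 mm it is 60 mm wide. Origin: centre of the underside; z up. Grip across the diameter.
- tray_orange: Shallow orange plastic tray with an open top, fixed to the table, 165 mm long (its x axis) by 130 mm wide (its y axis); walls 4 mm thick, rim 22 mm above the table, floor 4 mm thick (inside 157 x 122 mm). Origin: centre of the underside, at table height; z up. The markers belong here.
- tray_green: Shallow green plastic tray with an open top, fixed to the table, 165 mm long (its x axis) by 130 mm wide (its y axis); walls 4 mm thick, rim 22 mm above the table, floor 4 mm thick (inside 157 x 122 mm). Origin: centre of the underside, at table height; z up. The dropper bottles belong here.
- tray_white: Shallow white plastic tray with an open top, fixed to the table, 165 mm long (its x axis) by 130 mm wide (its y axis); walls 4 mm thick, rim 22 mm above the table, floor 4 mm thick (inside 157 x 122 mm). Origin: centre of the underside, at table height; z up. The petri dish belongs here.
- lid: Yellow screw lid lying loose on the table, 64 mm in diameter, 18 mm high. Not to be moved. Origin: centre of the underside.
- loupe: Black hand magnifier lying loose on the table, 125 mm long (its y axis), 50 mm wide (x), 14 mm high. Not to be moved. Origin: centre of the underside.
Things that resemble listed ones, but are neither listed nor needed, are in the scene too. What is shaped like the bottle_brown but blue is not meant. What is shaped like the dish but black is not meant.

How it is judged:
By the outcome, as a careful person would: the job done as asked, in the order asked, and still so for the second after the job is handed in, with the robot touching nothing.
It also fails if it takes over 128 s, if anything falls off the work surface, if the arm or the gripper's body presses on something with over 40 N, if the wrist force passes 120 N, or if a joint passes its speed limit or range.

ROBOT

A 6-joint arm with a two-finger parallel gripper is mounted at the origin on a cart in front of the work surface, level with it; the furniture and walls round the work are solid. World frame = base frame: x ahead of the robot, y to its left, z up, the work surface at z = 0. Lengths are in m, angles in rad, forces in N, time in s.
With the tool pointing down it reaches from about 0.275 to 0.725 m from the base axis. Payload 15.9 kg.
Tool frame: the origin (TCP) lies midway between the tips of the shut fingers; the grasp point (between the pads) lies 19 mm behind it; z points along the fingers, y is the direction in which the jaws open and shut (so a half turn about z gives the same grasp; the last joint's range is limited). The gripper opens to 85 mm and grips with 20 to 120 N. Pads are 22 mm wide; open, the fingers measure 114 mm over their backs; the gripper's body (76 mm by 85 mm) begins 54 mm behind the grasp point. The pads swing forward as they close: fully open they stand 13 mm farther back than shut.
Start: joints at [1.13, 0.213, -0.034, 1.323, 0, 1.571], TCP at [0.213, 0.452, 0.231] pointing down, gripper open.
Joint ranges: [-2.98, 2.98], [-0.74, 1.72], [-1.14, 1.35], [-2.1, 2.04], [-1.57, 1.44], [-3.14, 3.14]. Speed limits (rad/s): [1.89, 1.89, 2.39, 2.57, 3.14, 3.14].

INTERFACE

Orientations are given as a unit quaternion [w, x, y, z].
In Python, from station import r, viewer gives the robot as it stands.
- The arm moves only by the tool send_rows, never from a script. Its argument "rows" is a list that holds one entry, the list of rows, each a list of 6 numbers: the shift along the tool's x, y, z in cm, then the turn, a rotation vector about the tool's x, y, z in degrees. A call has 1 to 20 rows; each row is the pose to reach, as a shift and turn from the pose commanded when the call began, along the tool's axes at that moment; what a row does not reach only later rows make up. A row lasts 1/10 s, in which the tool goes at most 50 mm and 8.59 degrees, less where a joint would pass 70% of its speed; a pose out of reach is approached as far as the arm can. A call with a gripper value outside its range is refused whole. "fingers" is the closure, from 0 (fully open) to 1 (shut), set as the call begins (left out, the last holds). The fingers move at their own pace and stop on an object; "squeeze" is the grip in N (left out, the last holds). Time passes only in rows, so rows that repeat a pose let the fingers close. It gives the time, the measured TCP pose, the force and the opening at its end, in the units of the state.
- r.sense(): the state, without advancing time (a new reading comes with each control period).
- viewer.get_image(name): name is "scene" or "top" or "wrist"; returns the picture (480x640x3 uint8, red, green, blue); there is no depth.
- viewer.get_calibration(name): a dict with "camera_matrix" (3x3 intrinsics, pixels), "R" (3x3) and "t" (3): a world point X has camera coordinates R X + t; the wrist camera has in their place "T_tool_cam" (4x4, takes a point from camera to tool coordinates, whose origin is the TCP and whose axes are the flange's). Camera axes: x right, y down, z forward; pixel columns grow to the right and rows downward; lengths in m; the calibration is good to about 2 mm. A picture is of the moment at which its call begins: read the wrist's pose just before it. get_calibration takes no time and is no camera call.
- r.hand_in(): hands the job in, once; it reports no verdict.
The state is a dict: "time": time; "qpos": joint angles; "joint_vel": joint speeds; "tau": joint torques, N m; "eef_pos": TCP position; "ee_rot": TCP orientation; "force": force on the tool from outside, world axes, zero at the start; "torque": the same for the moment, N m; "width": finger opening in m.
Only numpy, scipy, OpenCV 4.12 (cv2) and the standard library are available. Lean on these libraries where they do the work, as an engineer would, in place of code of your own. Each camera call takes 0.05 s, during which the arm holds its last target.

## Working session

There is one attempt and no reset: what is moved stays moved. The work goes in short steps, Python scripts to look and compute and a tool call to move; the robot and the scene stay as the last step left them, time stands still between calls to the robot, and variables do not carry over. Pictures are saved under pics/ and viewed, and the job is handed in when it is done.

Besides the shell and the picture viewer there is one more tool, called in YAML: its name, and indented under it one key for each argument. send_rows: Moves the arm, as the interface text tells. Its arguments: {"type":"object","properties":{"rows":{"type":"array"},"fingers":{"type":"number"},"squeeze":{"type":"number"}},"required":["rows"]}

```bash
ls; mkdir -p pics
python3 - <<'E'
from station import r, viewer
import cv2
s=r.sense();print({k:s[k] for k in('time','eef_pos','ee_rot','width')})
for n in('scene','top','wrist'):
    cv2.imwrite(f'pics/a_{n}.png',cv2.cvtColor(viewer.get_image(n),cv2.COLOR_RGB2BGR))
    print(n,viewer.get_calibration(n))
E
```

```text
pics
{'time': 0.0, 'eef_pos': array([0.21319576, 0.45187112, 0.2308182 ]), 'ee_rot': array([-1.17426449e-04,  2.18632525e-01,  9.75807094e-01, -5.65713137e-04]), 'width': 0.08563108206742659}
scene {'camera_matrix': array([[527.2147063 ,   0.        , 322.4928239 ],
       [  0.        , 527.2147063 , 240.17017342],
       [  0.        ,   0.        ,   1.        ]]), 'R': array([[ 0.6365273 , -0.7710745 ,  0.0166467 ],
       [-0.57751057, -0.49082273, -0.65236078],
       [ 0.51118934,  0.4056318 , -0.75772574]]), 't': array([-0.30370627,  0.32507655,  0.84626551])}
top {'camera_matrix': array([[592.95961411,   0.        , 319.47292731],
       [  0.        , 592.95961411, 236.46806657],
       [  0.        ,   0.        ,   1.        ]]), 'R': array([[ 2.76843749e-02, -9.99616571e-01, -5.35149461e-04],
       [-9.92559487e-01, -2.74254189e-02, -1.18631831e-01],
       [ 1.18571668e-01,  3.81541577e-03, -9.92938166e-01]]), 't': array([-0.02470857,  0.4918683 ,  1.16348543])}
wrist {'camera_matrix': array([[407.06217992,   0.        , 324.45091379],
       [  0.        , 407.06217992, 240.9908925 ],
       [  0.        ,   0.        ,   1.        ]]), 'T_tool_cam': array([[ 6.23913505e-04, -9.54274814e-01, -2.98930076e-01,
         7.57522121e-02],
       [ 9.99999724e-01,  7.16128924e-04, -1.98944394e-04,
        -1.36543644e-03],
       [ 4.03920098e-04, -2.98929869e-01,  9.54274997e-01,
        -1.42623098e-01],
       [ 0.00000000e+00,  0.00000000e+00,  0.00000000e+00,
         1.00000000e+00]])}
```

View pics/a_top.png

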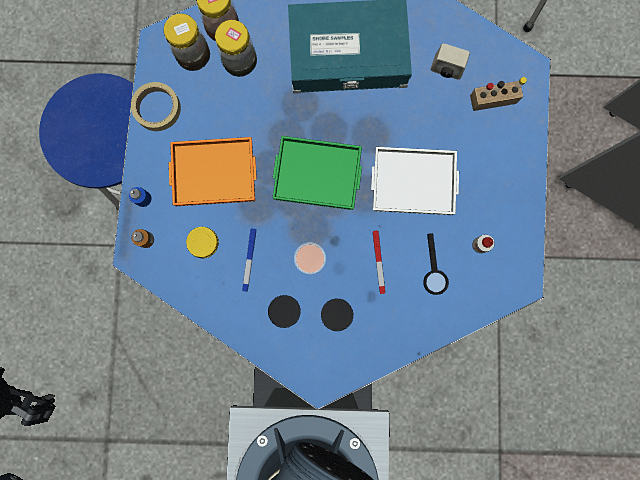

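View pics/a_scene.png

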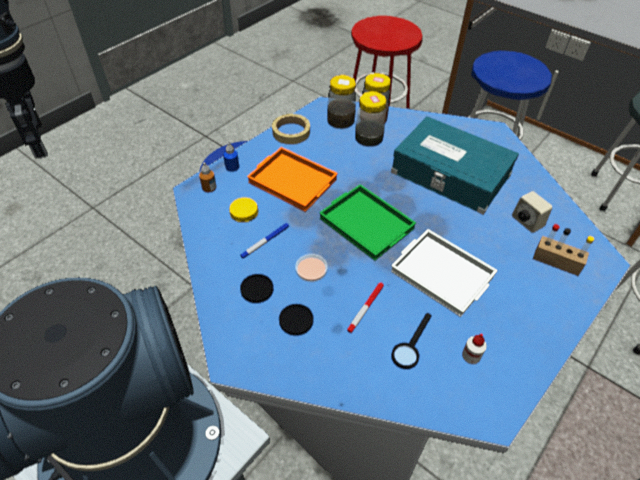

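View pics/a_wrist.png

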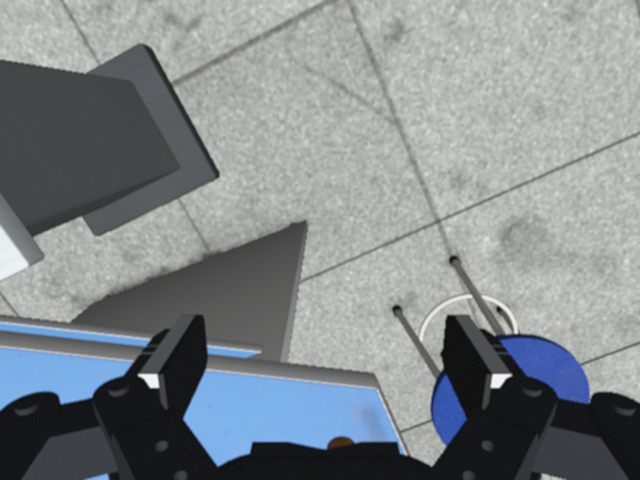

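The top view shows these look-alikes:
- **Markers:** blue at (249,260) and red at (379,262).
- **Bottles:** brown at (141,239), decoy blue at (138,197), and white with a red cap at (484,243).
- **Dishes:** pink at (310,258), black decoys at (284,311) and (337,315).
- **To be left alone:** lid at (202,242), loupe at (435,262).
- **Trays:** orange, green and white at (213,172), (318,173) and (415,180).

I choose the brown and white bottles and the pink dish. Next I'll crop in to check and measure.

```bash
cat > h.py <<'E'
import numpy as np, cv2
from scipy.spatial.transform import Rotation as Ro
from station import r, viewer
def rot(s=None):
    q=(s or r.sense())['ee_rot']; return Ro.from_quat([q[1],q[2],q[3],q[0]])
def cam(name,s=None):
    c=viewer.get_calibration(name);K=c['camera_matrix']
    if name=='wrist':
        T=c['T_tool_cam'];R=rot(s).as_matrix()
        return K,(R@T[:3,:3]).T, R@T[:3,3]+np.array(s['eef_pos'])
    return K,c['R'],-c['R'].T@c['t']
def pix2w(cm,uv,z):
    K,R,C=cm
    uv=np.atleast_2d(uv).astype(float)
    d=(R.T@np.linalg.inv(K)@np.c_[uv,np.ones(len(uv))].T).T
    return C+d*((z-C[2])/d[:,2])[:,None]
def w2pix(cm,X):
    K,R,C=cm
    p=(K@R@(np.atleast_2d(X)-C).T).T
    return p[:,:2]/p[:,2:]
def blobs(img,lo,hi,amin=40):
    hsv=cv2.cvtColor(img,cv2.COLOR_RGB2HSV)
    m=cv2.inRange(hsv,np.array(lo),np.array(hi))
    n,l,st,ce=cv2.connectedComponentsWithStats(m)
    return [(ce[i],st[i],l==i) for i in range(1,n) if st[i][4]>=amin]
def save(img,name,crop=None,f=1):
    if crop: img=img[crop[1]:crop[3],crop[0]:crop[2]]
    img=cv2.resize(img,None,fx=f,fy=f,interpolation=cv2.INTER_CUBIC)
    cv2.imwrite('pics/'+name,cv2.cvtColor(img,cv2.COLOR_RGB2BGR))
def move(target,yaw_jaw,s=None):
    """shift in tool cm and rotvec deg from the current pose to tool-down pose with jaw (y) axis at yaw (deg, mod 180)"""
    s=s or r.sense();R=rot(s)
    best=None
    for k in(0,180):
        a=np.deg2rad(yaw_jaw+k);y=np.array([np.cos(a),np.sin(a),0]);z=np.array([0,0,-1.]);x=np.cross(y,z)
        Rt=Ro.from_matrix(np.c_[x,y,z]);rv=(R.inv()*Rt).as_rotvec(degrees=True)
        if best is None or np.linalg.norm(rv)<np.linalg.norm(best):best=rv
    sh=R.inv().apply(np.array(target)-s['eef_pos'])*100
    print('shift cm',np.round(sh,2),'turn',np.round(best,1),'t',s['time'],'q6',round(float(s['qpos'][5]),2))
E
python3 - <<'E'
from h import *
im=cv2.cvtColor(cv2.imread('pics/a_top.png'),cv2.COLOR_BGR2RGB);c=cam('top')
sc=cv2.cvtColor(cv2.imread('pics/a_scene.png'),cv2.COLOR_BGR2RGB);cs=cam('scene')
def show(n,lo,hi,box,z,I=im,cc=c):
    for ce,st,m in blobs(I,lo,hi):
        if box[0]<ce[0]<box[2] and box[1]<ce[1]<box[3]:
            ys,xs=np.where(m);P=pix2w(cc,np.c_[xs,ys],z)[:,:2]
            rc=cv2.minAreaRect(P.astype(np.float32)*1000)
            (cx,cy),ra=cv2.minEnclosingCircle(P.astype(np.float32)*1000)
            print(n,ce.round(),st[4],'rect',np.round(rc[0]),np.round(rc[1]),round(rc[2],1),'circ',round(cx),round(cy),round(ra))
show('orange',[8,150,120],[18,255,255],(160,130,260,210),.022)
show('green',[50,120,60],[75,255,255],(265,130,370,215),.022)
show('white',[0,0,200],[180,40,255],(365,140,465,220),.022)
show('pink',[0,30,150],[20,150,255],(290,235,330,280),.014)
show('blue',[110,150,60],[130,255,255],(235,225,260,295),.012)
show('red',[0,150,100],[5,255,255],(365,225,390,295),.012)
show('red',[170,150,100],[180,255,255],(365,225,390,295),.012)
show('redcap',[170,120,100],[180,255,255],(470,225,500,260),.065)
show('redcap',[0,120,80],[8,255,255],(470,225,500,260),.065)
show('whb',[0,0,180],[180,60,255],(470,225,500,260),.053)
show('lid',[20,150,120],[32,255,255],(180,225,220,260),.018)
show('black',[0,0,0],[180,255,60],(260,290,360,330),.014)
show('brown',[5,80,40],[15,255,255],(125,220,155,260),.05)
a=cv2.resize(im[220:270,110:170],None,fx=8,fy=8);b=cv2.resize(im[215:265,280:340],None,fx=8,fy=8)
save(cv2.resize(im[180:300,100:520],None,fx=1.9,fy=1.9,interpolation=cv2.INTER_CUBIC),'crop1.png')
E
```

```text
orange [213. 172.] 5007 rect [623. 213.] [132. 178.] 5.3 circ 624 213 105
green [317. 173.] 5129 rect [626.  -2.] [178. 134.] 84.0 circ 626 -2 105
white [414. 181.] 4871 rect [ 616. -203.] [178. 132.] 88.6 circ 615 -203 105
pink [310. 258.] 598 rect [449.   8.] [55. 55.] 46.5 circ 450 8 28
blue [251. 243.] 174 rect [477. 128.] [12. 62.] 84.3 circ 477 131 31
red [377. 245.] 156 rect [ 479. -128.] [62. 11.] 7.2 circ 478 -125 31
redcap [488. 241.] 75 rect [ 487. -339.] [18. 17.] 38.0 circ 487 -338 10
whb [484. 243.] 112 rect [ 487. -338.] [30. 30.] 89.8 circ 487 -338 17
lid [201. 242.] 729 rect [477. 228.] [59. 63.] 1.6 circ 476 228 32
black [284. 311.] 812 rect [341.  56.] [62. 63.] 46.7 circ 342 57 32
black [337. 314.] 809 rect [338. -50.] [62. 62.] 1.6 circ 338 -50 32
brown [142. 239.] 139 rect [477. 338.] [39. 33.] 70.4 circ 477 338 21
```

View pics/crop1.png

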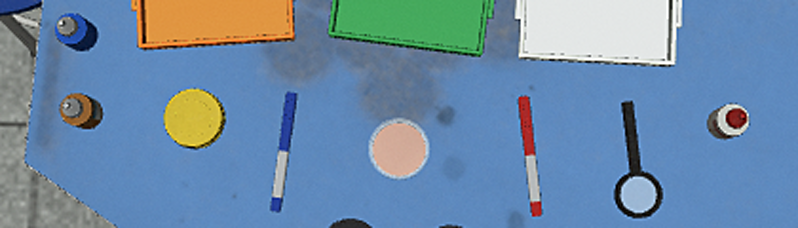

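The crop confirms the choices. Brown bottle with a pale nozzle at (142,239), the blue one left out, white bottle with a red cap at (484,243), pink dish at (310,258). Now the markers' ends.

Run:
```python
from h import *
im=cv2.cvtColor(cv2.imread('pics/a_top.png'),cv2.COLOR_BGR2RGB);c=cam('top')
tab=cv2.cvtColor(im,cv2.COLOR_RGB2HSV)
for n,b in(('blue',(238,224,262,298)),('red',(366,226,392,300))):
    s=im[b[1]:b[3],b[0]:b[2]].astype(int);bg=np.median(s.reshape(-1,3),0)
    m=(np.abs(s-bg).sum(2)>110).astype(np.uint8)
    nn,l,st,ce=cv2.connectedComponentsWithStats(m);i=1+np.argmax(st[1:,4])
    ys,xs=np.where(l==i);P=pix2w(c,np.c_[xs+b[0],ys+b[1]],.010)[:,:2]*1000
    mu=P.mean(0);w,v=np.linalg.eigh(np.cov((P-mu).T));d=v[:,1]*np.sign(v[0,1])
    t=(P-mu)@d;print(n,mu.round(1),'len',np.ptp(t).round(),'mid',(mu+d*(t.max()+t.min())/2).round(1),'ang',np.degrees(np.arctan2(d[1],d[0])).round(1))
move([.446,.131,.15],90)
```

```text
blue [445.1 131. ] len 129.0 mid [443.8 131.1] ang -5.2
red [ 447.6 -132.5] len 130.0 mid [ 447.1 -132.6] ang 7.4
shift cm [-34.75 -19.09   8.11] turn [ -0.   -0.  -25.3] t 0.15 q6 1.57
```

send_rows:
  rows:
    - [[-34.75,-19.1,8.1,0,0,-20.1],[-34.75,-19.1,8.1,0,0,-20.1],[-34.75,-19.1,8.1,0,0,-20.1],[-34.75,-19.1,8.1,0,0,-20.1],[-34.75,-19.1,8.1,0,0,-20.1],[-34.75,-19.1,8.1,0,0,-20.1],[-34.75,-19.1,8.1,0,0,-20.1],[-34.75,-19.1,8.1,0,0,-20.1],[-34.75,-19.1,8.1,0,0,-20.1],[-34.75,-19.1,8.1,0,0,-20.1],[-34.75,-19.1,8.1,0,0,-20.1],[-34.75,-19.1,8.1,0,0,-20.1],[-34.75,-19.1,8.1,0,0,-20.1],[-34.75,-19.1,8.1,0,0,-20.1]]
  fingers: 0.4

```text
time: 1.55
eef_pos: [0.4458, 0.132, 0.1505]
ee_rot: [0.0, 0.044, 0.999, 0.0]
force: [1.6, -0.3, 1.1]
width: 0.0509
```

Run:
```python
from h import *
s=r.sense();print(s['eef_pos'],s['ee_rot'],s['width'],s['force'],s['joint_vel'].round(3))
im=viewer.get_image('wrist');save(im,'w1.png');c=cam('wrist',s)
print(w2pix(c,[[.446,.131,.01],s['eef_pos'],[.446-.0642,.137,.01]]))
```

```text
[0.44583527 0.13197775 0.15052774] [1.55052083e-04 4.42467735e-02 9.99020617e-01 7.28301678e-05] 0.050860352317689844 [ 1.63017757 -0.26208609  1.05915139] [-0.007  0.003  0.001 -0.001 -0.001 -0.001]
[[325.25237759 224.83722742]
 [328.46866975 318.28127942]
 [325.81572106 132.22167239]]
```

View pics/w1.png

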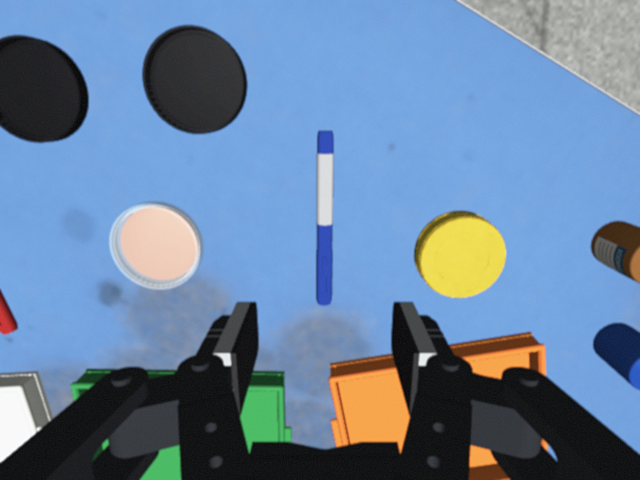

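The marker runs from (325,131) to (324,304), with the dish at (155,246), the lid at (460,254) and the tray edges at the bottom. I'll measure from this view.

Run:
```python
from h import *
s=r.sense();c=cam('wrist',s)
A=pix2w(c,[[325,131],[324,304]],.008)
print('marker',A.round(4),A.mean(0).round(4),np.linalg.norm(A[1]-A[0]))
im=cv2.cvtColor(cv2.imread('pics/w1.png'),cv2.COLOR_BGR2RGB)
for ce,st,m in blobs(im,[20,150,100],[32,255,255],1000):
    print('lid',ce,pix2w(c,[ce],.018))
for ce,st,m in blobs(im,[0,20,150],[20,150,255],1000): print('pink',ce,pix2w(c,[ce],.012))
print('orange rim near corners',pix2w(c,[[331,364],[531,334]],.022))
print('green rim near corners',pix2w(c,[[84,371],[285,373]],.022))
# top: rim corners
t=cam('top');print('orange top',pix2w(t,[[171,142],[253,138],[256,201],[174,206]],.022).round(4))
print('green top',pix2w(t,[[282,138],[361,145],[354,208],[274,199]],.022).round(4))
print('white top',pix2w(t,[[375,147],[458,150],[456,214],[373,209]],.022).round(4))
mm=A.mean(0);move([mm[0],mm[1],.003],np.degrees(np.arctan2(*(A[1]-A[0])[[1,0]]))+90)
```

```text
marker [[0.3811 0.1364 0.008 ]
 [0.5094 0.1243 0.008 ]] [0.4453 0.1303 0.008 ] 0.12893267591593255
lid [460.95248419 255.36549232] [[0.47496942 0.22584866 0.018     ]]
pink [158.95713314 242.92220458] [[0.44838136 0.00966249 0.012     ]]
orange rim near corners [[0.55380291 0.12580892 0.022     ]
 [0.541039   0.27776388 0.022     ]]
green rim near corners [[ 0.54317938 -0.06550473  0.022     ]
 [ 0.5587184   0.0895385   0.022     ]]
orange top [[0.681  0.3006 0.022 ]
 [0.6941 0.1318 0.022 ]
 [0.5624 0.1203 0.022 ]
 [0.5475 0.2868 0.022 ]]
green top [[ 0.6958  0.0719  0.022 ]
 [ 0.6855 -0.0914  0.022 ]
 [ 0.5535 -0.0797  0.022 ]
 [ 0.5676  0.0838  0.022 ]]
white top [[ 0.682  -0.1203  0.022 ]
 [ 0.6804 -0.2913  0.022 ]
 [ 0.5469 -0.2872  0.022 ]
 [ 0.5525 -0.1184  0.022 ]]
shift cm [ 0.05 -0.15 14.75] turn [0.  0.  0.3] t 1.6 q6 0.38
```

Run:
```python
from h import *
im=cv2.cvtColor(cv2.imread('pics/a_top.png'),cv2.COLOR_BGR2RGB)
save(im,'trays.png',(160,125,470,220),2.5)
```

```text
(no output)
```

View pics/trays.png

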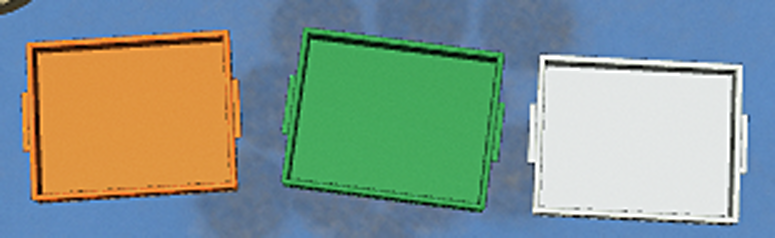

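send_rows:
  rows:
    - [[0.05,-0.15,5,0,0,0.3],[0.05,-0.15,9,0,0,0.3],[0.05,-0.15,12,0,0,0.3],[0.05,-0.15,13.5,0,0,0.3],[0.05,-0.15,14.4,0,0,0.3],[0.05,-0.15,14.65,0,0,0.3],[0.05,-0.15,14.65,0,0,0.3],[0.05,-0.15,14.65,0,0,0.3]]

```text
time: 2.4
eef_pos: [0.4461, 0.13, 0.0047]
ee_rot: [0.001, 0.048, 0.999, 0.0]
force: [-0.1, 0.0, 0.2]
width: 0.0511
```

send_rows:
  rows:
    - [[0,0,0,0,0,0],[0,0,0,0,0,0],[0,0,0,0,0,0],[0,0,0,0,0,0],[0,0,0,0,0,0],[0,0,0,0,0,0]]
  fingers: 1
  squeeze: 30

```text
time: 3.0
eef_pos: [0.4458, 0.1298, 0.0043]
ee_rot: [0.0, 0.048, 0.999, 0.0]
force: [-1.3, -0.7, 8.5]
width: 0.0112
```

send_rows:
  rows:
    - [[0,0,-1,0,0,0],[0,0,-4,0,0,0],[0,0,-8,0,0,0],[0,0,-12,0,0,0],[0,0,-12,0,0,0],[0,0,-12,0,0,0]]

```text
time: 3.6
eef_pos: [0.4461, 0.1299, 0.125]
ee_rot: [0.001, 0.048, 0.999, 0.0]
force: [0.7, 0.3, -0.8]
width: 0.0112
```

Run:
```python
from h import *
s=r.sense();im=viewer.get_image('wrist');save(im,'w2.png');print(s['width'],s['time'])
im=viewer.get_image('top');save(im,'t2.png',(110,110,430,330),2.4)
```

```text
0.011186554974448806 3.6
```

View pics/w2.png

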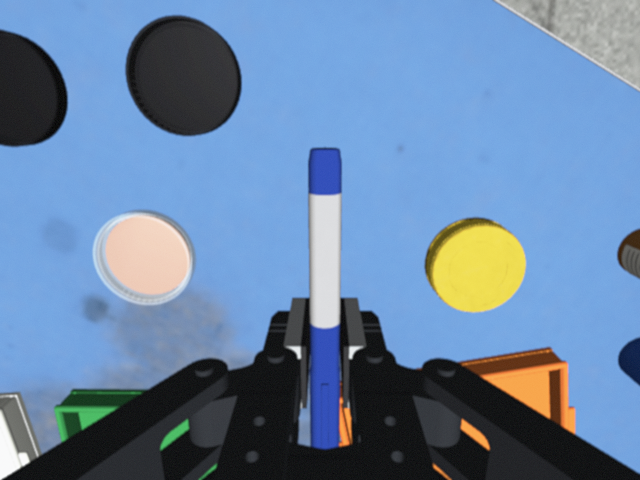

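Run:
```python
from h import *
move([.647,.212,.105],4.9)
```

```text
shift cm [-19.33  10.13   1.81] turn [-0.1 -0.  79.6] t 3.7 q6 0.38
```

send_rows:
  rows:
    - [[-19.3,10.1,1.8,0,0,79.6],[-19.3,10.1,1.8,0,0,79.6],[-19.3,10.1,1.8,0,0,79.6],[-19.3,10.1,1.8,0,0,79.6],[-19.3,10.1,1.8,0,0,79.6],[-19.3,10.1,1.8,0,0,79.6],[-19.3,10.1,1.8,0,0,79.6],[-19.3,10.1,1.8,0,0,79.6],[-19.3,10.1,1.8,0,0,79.6],[-19.3,10.1,1.8,0,0,79.6],[-19.3,10.1,1.8,0,0,79.6],[-19.3,10.1,1.8,0,0,79.6],[-19.3,10.1,1.8,0,0,79.6],[-19.3,10.1,1.8,0,0,79.6]]

```text
time: 5.1
eef_pos: [0.6471, 0.2119, 0.1056]
ee_rot: [-0.0, 0.676, 0.737, -0.0]
force: [-0.1, -0.0, 0.4]
width: 0.0116
```

Run:
```python
from h import *
s=r.sense();im=viewer.get_image('wrist');save(im,'w3.png')
c=cam('wrist',s)
for n,p in(('or',(.621,.21,-85.1)),):
    a=np.deg2rad(p[2]);x=np.array([np.cos(a),np.sin(a)]);y=np.array([-x[1],x[0]])
    print(w2pix(c,[[*(np.array(p[:2])+x*i*.0825+y*j*.065),.022] for i,j in((1,1),(1,-1),(-1,-1),(-1,1))]).round())
move([.647,.212,.009],4.9)
```

```text
[[384. 368.]
 [183. 368.]
 [151.  97.]
 [399.  98.]]
shift cm [ 0.01 -0.01  9.67] turn [-0.   0.   0.1] t 5.15 q6 1.8
```

View pics/w3.png

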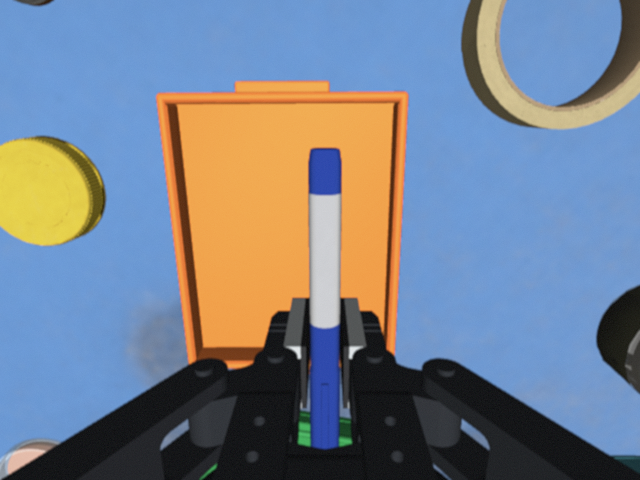

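Tray rim corners appear at (157,94) and (408,92), about 4 mm farther in x than estimated. The marker is held level over the tray; I'll lower it.

send_rows:
  rows:
    - [[0,0.3,4,0,0,0],[0,0.3,7,0,0,0],[0,0.3,8.5,0,0,0],[0,0.3,9.2,0,0,0],[0,0.3,9.6,0,0,0],[0,0.3,9.65,0,0,0],[0,0.3,9.7,0,0,0],[0,0.3,9.7,0,0,0]]

```text
time: 5.95
eef_pos: [0.6507, 0.2124, 0.0097]
ee_rot: [0.0, 0.676, 0.737, 0.001]
force: [-0.5, -0.4, -0.6]
width: 0.0116
```

send_rows:
  rows:
    - [[0,0,0,0,0,0],[0,0,0,0,0,0],[0,0,0,0,0,0],[0,0,0,0,0,0]]
  fingers: 0.68

```text
time: 6.35
eef_pos: [0.6502, 0.2122, 0.0089]
ee_rot: [0.0, 0.676, 0.737, 0.0]
force: [0.3, 1.0, -0.4]
width: 0.0275
```

send_rows:
  rows:
    - [[0,0,-1,0,0,0],[0,0,-4,0,0,0],[0,0,-9,0,0,0],[0,0,-14,0,0,0],[0,0,-14,0,0,0],[0,0,-14,0,0,0]]

```text
time: 6.95
eef_pos: [0.651, 0.2125, 0.1509]
ee_rot: [0.001, 0.676, 0.737, 0.001]
force: [-0.5, 0.1, -0.1]
width: 0.0275
```

Run:
```python
from h import *
s=r.sense();im=viewer.get_image('wrist');save(im,'w4.png')
move([.447,-.133,.15],97.4)
```

```text
shift cm [-32.64 -23.22  -0.1 ] turn [ 0.  -0.  87.5] t 7.0 q6 1.8
```

View pics/w4.png

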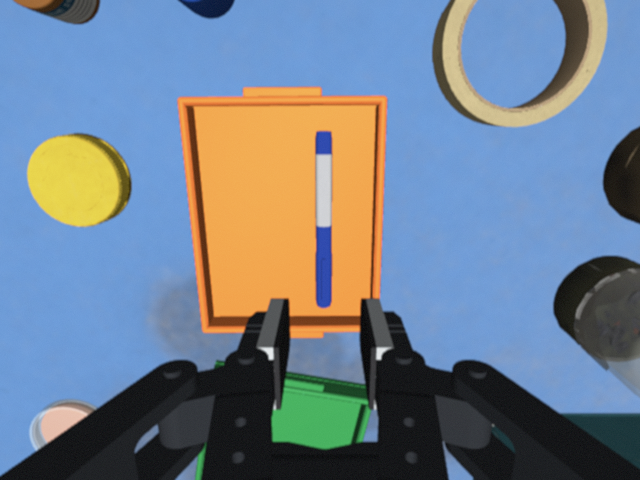

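The blue marker lies flat in the tray at (323,132)–(323,306), and the rim corners are at (180,98), (386,97), (379,331) and (203,333). Next, the red marker.

send_rows:
  rows:
    - [[-32.6,-23.2,0,0,0,-92.5],[-32.6,-23.2,0,0,0,-92.5],[-32.6,-23.2,0,0,0,-92.5],[-32.6,-23.2,0,0,0,-92.5],[-32.6,-23.2,0,0,0,-92.5],[-32.6,-23.2,0,0,0,-92.5],[-32.6,-23.2,0,0,0,-92.5],[-32.6,-23.2,0,0,0,-92.5],[-32.6,-23.2,0,0,0,-92.5],[-32.6,-23.2,0,0,0,-92.5],[-32.6,-23.2,0,0,0,-92.5],[-32.6,-23.2,0,0,0,-92.5],[-32.6,-23.2,0,0,0,-92.5],[-32.6,-23.2,0,0,0,-92.5],[-32.6,-23.2,0,0,0,-92.5]]
  fingers: 0.4

```text
time: 8.5
eef_pos: [0.4471, -0.1324, 0.1486]
ee_rot: [-0.0, -0.064, 0.998, 0.0]
force: [0.6, 0.5, -0.1]
width: 0.0513
```

Run:
```python
from h import *
s=r.sense();print(s['joint_vel'].round(3));im=viewer.get_image('wrist');save(im,'w5.png')
```

```text
[-0.001 -0.003  0.002  0.001 -0.001 -0.012]
```

View pics/w5.png

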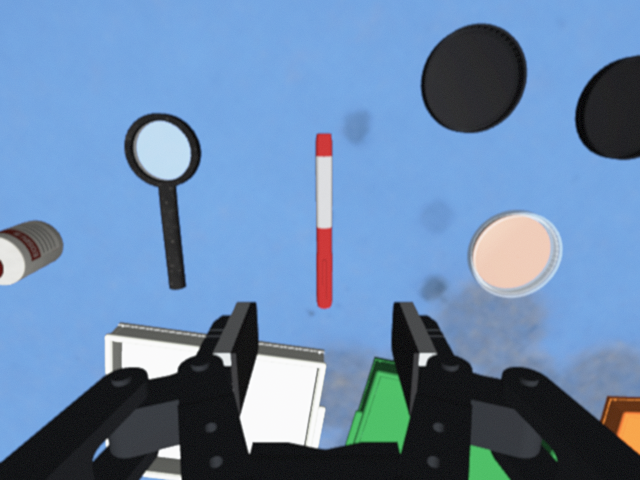

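The red marker runs from (324,134) to (324,307), between the loupe at (165,200) and the dish at (515,253).

Run:
```python
from h import *
s=r.sense();c=cam('wrist',s)
A=pix2w(c,[[324,134],[324,307]],.008)
print('marker',A.round(4),A.mean(0).round(4),np.linalg.norm(A[1]-A[0]))
mm=A.mean(0);move([mm[0],mm[1],.005],np.degrees(np.arctan2(*(A[1]-A[0])[[1,0]]))+90)
im=cv2.cvtColor(cv2.imread('pics/w5.png'),cv2.COLOR_BGR2RGB)
for ce,st,m in blobs(im,[0,20,150],[20,150,255],1000): print('pink',ce,pix2w(c,[ce],.012))
```

```text
marker [[ 0.3844 -0.1424  0.008 ]
 [ 0.512  -0.1259  0.008 ]] [ 0.4482 -0.1342  0.008 ] 0.12868406602038285
shift cm [-0.09 -0.19 14.37] turn [ 0. -0. -0.] t 8.55 q6 -0.42
pink [511.06695612 251.24931444] [[0.44837523 0.00257589 0.012     ]]
```

send_rows:
  rows:
    - [[-0.1,-0.2,5,0,0,0],[-0.1,-0.2,9,0,0,0],[-0.1,-0.2,12,0,0,0],[-0.1,-0.2,13.3,0,0,0],[-0.1,-0.2,14.2,0,0,0],[-0.1,-0.2,14.35,0,0,0],[-0.1,-0.2,14.4,0,0,0],[-0.1,-0.2,14.4,0,0,0]]

```text
time: 9.35
eef_pos: [0.4491, -0.1346, 0.0056]
ee_rot: [0.001, -0.065, 0.998, -0.0]
force: [0.5, -0.2, 0.1]
width: 0.0511
```

send_rows:
  rows:
    - [[0,0,0,0,0,0],[0,0,0,0,0,0],[0,0,0,0,0,0],[0,0,0,0,0,0],[0,0,0,0,0,0],[0,0,0,0,0,0]]
  fingers: 1
  squeeze: 30

```text
time: 9.95
eef_pos: [0.4486, -0.1345, 0.0052]
ee_rot: [0.0, -0.065, 0.998, -0.0]
force: [-1.5, -0.3, 6.4]
width: 0.0112
```

send_rows:
  rows:
    - [[0,0,-1,0,0,0],[0,0,-4,0,0,0],[0,0,-8,0,0,0],[0,0,-11,0,0,0],[0,0,-11,0,0,0],[0,0,-11,0,0,0]]

```text
time: 10.55
eef_pos: [0.4488, -0.1346, 0.1156]
ee_rot: [0.001, -0.065, 0.998, -0.0]
force: [-0.6, 0.3, -1.0]
width: 0.0116
```

Run:
```python
from h import *
move([.598,.210,.105],4.9)
```

```text
shift cm [-19.25  32.24   1.07] turn [ -0.1   0.  -87.5] t 10.55 q6 -0.42
```

send_rows:
  rows:
    - [[-19.25,32.2,1,0,0,92.5],[-19.25,32.2,1,0,0,92.5],[-19.25,32.2,1,0,0,92.5],[-19.25,32.2,1,0,0,92.5],[-19.25,32.2,1,0,0,92.5],[-19.25,32.2,1,0,0,92.5],[-19.25,32.2,1,0,0,92.5],[-19.25,32.2,1,0,0,92.5],[-19.25,32.2,1,0,0,92.5],[-19.25,32.2,1,0,0,92.5],[-19.25,32.2,1,0,0,92.5],[-19.25,32.2,1,0,0,92.5],[-19.25,32.2,1,0,0,92.5],[-19.25,32.2,1,0,0,92.5],[-19.25,32.2,1,0,0,92.5],[-19.25,32.2,1,0,0,92.5]]

```text
time: 12.15
eef_pos: [0.5974, 0.2097, 0.1046]
ee_rot: [-0.0, 0.676, 0.737, -0.0]
force: [0.6, -0.8, 0.5]
width: 0.011
```

Run:
```python
from h import *
s=r.sense();im=viewer.get_image('wrist');save(im,'w6.png')
move([.598,.211,.010],4.9)
```

```text
shift cm [0.12 0.06 9.47] turn [-0.   0.   0.1] t 12.2 q6 1.82
```

View pics/w6.png

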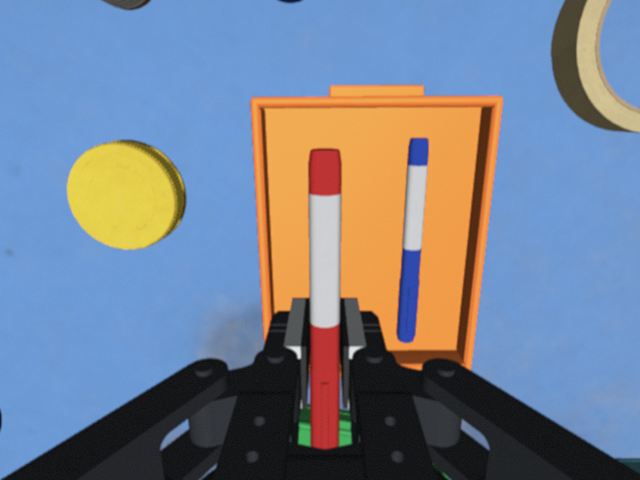

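The red marker is over the near half, clear of the blue one at (412,240). I'll lower it.

send_rows:
  rows:
    - [[0.1,0.1,4,0,0,0],[0.1,0.1,7,0,0,0],[0.1,0.1,8.4,0,0,0],[0.1,0.1,9.1,0,0,0],[0.1,0.1,9.4,0,0,0],[0.1,0.1,9.5,0,0,0],[0.1,0.1,9.5,0,0,0],[0.1,0.1,9.5,0,0,0]]

```text
time: 13.0
eef_pos: [0.599, 0.211, 0.0107]
ee_rot: [0.0, 0.676, 0.737, 0.001]
force: [0.4, 0.4, -0.7]
width: 0.0113
```

send_rows:
  rows:
    - [[0,0,0,0,0,0],[0,0,0,0,0,0],[0,0,0,0,0,0],[0,0,0,0,0,0]]
  fingers: 0.68

```text
time: 13.4
eef_pos: [0.5985, 0.2109, 0.0098]
ee_rot: [0.0, 0.676, 0.737, -0.0]
force: [-0.1, 0.7, 0.5]
width: 0.0273
```

send_rows:
  rows:
    - [[0,0,-1,0,0,0],[0,0,-4,0,0,0],[0,0,-9,0,0,0],[0,0,-14,0,0,0],[0,0,-17,0,0,0],[0,0,-17,0,0,0],[0,0,-17,0,0,0]]

```text
time: 14.1
eef_pos: [0.5988, 0.211, 0.1807]
ee_rot: [0.0, 0.676, 0.737, 0.001]
force: [-0.8, -0.1, -1.1]
width: 0.0271
```

Run:
```python
from h import *
s=r.sense();im=viewer.get_image('wrist');save(im,'w7.png')
c=cam('wrist',s)
print('blue bottle top px ref')
t=cv2.cvtColor(cv2.imread('pics/a_top.png'),cv2.COLOR_BGR2RGB);ct=cam('top')
print(pix2w(ct,[[137,192]],.078),pix2w(ct,[[139,235]],.078),pix2w(cam('scene'),[[208,167]],.078),pix2w(cam('scene'),[[231,147]],.078))
for k in (0,45,90,135): move([.47,.335,.18],k)
```

```text
blue bottle top px ref
[[0.56387498 0.34618291 0.078     ]] [[0.47977771 0.3369124  0.078     ]] [[0.47556207 0.32802818 0.078     ]] [[0.55644066 0.33931111 0.078     ]]
shift cm [ 13.48 -11.71  -0.05] turn [-0.   0.   4.9] t 14.15 q6 1.82
shift cm [ 13.48 -11.71  -0.05] turn [ -0.   -0.  -40.1] t 14.15 q6 1.82
shift cm [ 13.48 -11.71  -0.05] turn [ -0.   -0.  -85.1] t 14.15 q6 1.82
shift cm [ 13.48 -11.71  -0.05] turn [-0.   0.  49.9] t 14.15 q6 1.82
```

View pics/w7.png

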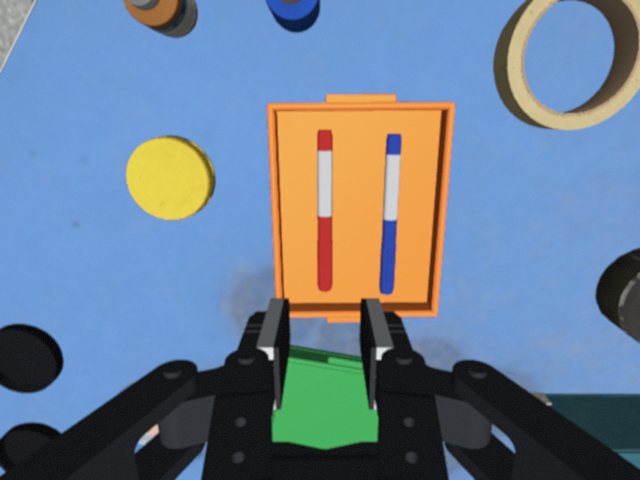

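Both markers lie flat and lengthwise, red at (324,130)–(324,291) and blue at (393,134)–(387,293). Next is the brown bottle.

send_rows:
  rows:
    - [[13.5,-11.7,0,0,0,-85],[13.5,-11.7,0,0,0,-85],[13.5,-11.7,0,0,0,-85],[13.5,-11.7,0,0,0,-85],[13.5,-11.7,0,0,0,-85],[13.5,-11.7,0,0,0,-85],[13.5,-11.7,0,0,0,-85],[13.5,-11.7,0,0,0,-85],[13.5,-11.7,0,0,0,-85],[13.5,-11.7,0,0,0,-85],[13.5,-11.7,0,0,0,-85],[13.5,-11.7,0,0,0,-85],[13.5,-11.7,0,0,0,-85]]
  fingers: 0.35

```text
time: 15.45
eef_pos: [0.4701, 0.3351, 0.1793]
ee_rot: [-0.0, 0.002, 1.0, -0.0]
force: [0.3, 0.2, 0.5]
width: 0.0553
```

Run:
```python
from h import *
s=r.sense();im=viewer.get_image('wrist');save(im,'w8.png')
c=cam('wrist',s);print(s['width'],w2pix(c,[[.477,.335,0],[.477,.335,.053],[.477,.335,.078]]))
```

```text
0.05528042429799766 [[326.3680281  220.69823086]
 [326.68837546 239.90189101]
 [326.88313451 251.57698828]]
```

View pics/w8.png

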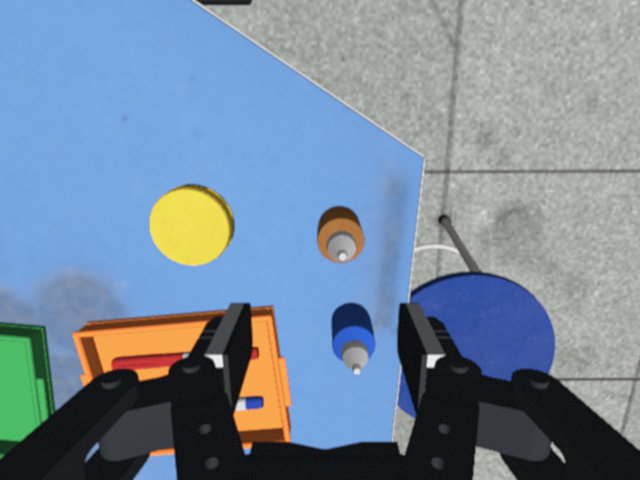

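Brown nozzle tip at (342,256), body shoulder centred near (341,238), blue decoy at (353,340).

Run:
```python
from h import *
s=r.sense();c=cam('wrist',s)
print(pix2w(c,[[342,256]],.078),pix2w(c,[[341,238]],.051),pix2w(c,[[353,370]],.078))
im=cv2.cvtColor(cv2.imread('pics/w8.png'),cv2.COLOR_BGR2RGB);save(im,'w8c.png',(290,190,400,390),3)
p=pix2w(c,[[342,256]],.078)[0]
print(w2pix(c,[[p[0]+.017*np.cos(a),p[1]+.017*np.sin(a),.053] for a in np.arange(0,6.3,np.pi/2)]).round(),
 w2pix(c,[[p[0]+.017*np.cos(a),p[1]+.017*np.sin(a),0] for a in np.arange(0,6.3,np.pi/2)]).round())
```

```text
[[0.48012731 0.34467439 0.078     ]] [[0.47639203 0.34504769 0.051     ]] [[0.56442848 0.35318384 0.078     ]]
[[340. 267.]
 [365. 244.]
 [341. 220.]
 [316. 244.]
 [340. 267.]] [[338. 244.]
 [359. 224.]
 [338. 204.]
 [317. 224.]
 [338. 244.]]
```

View pics/w8c.png

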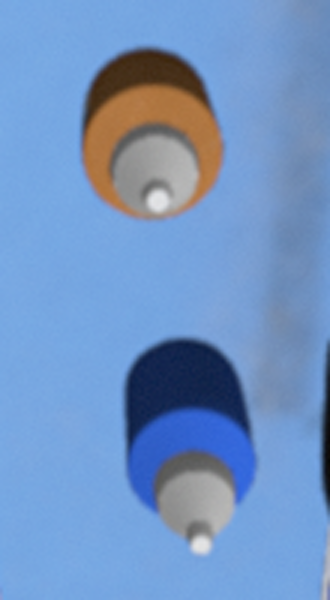

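Run:
```python
from h import *
move([.4785,.3445,.014],90)
```

```text
shift cm [-0.84  0.94 16.55] turn [-0.  -0.  -0.2] t 15.5 q6 0.62
```

send_rows:
  rows:
    - [[-0.84,0.94,2,0,0,-0.2],[-0.84,0.94,4,0,0,-0.2],[-0.84,0.94,7,0,0,-0.2],[-0.84,0.94,10,0,0,-0.2],[-0.84,0.94,13,0,0,-0.2],[-0.84,0.94,15,0,0,-0.2],[-0.84,0.94,16.3,0,0,-0.2],[-0.84,0.94,16.55,0,0,-0.2],[-0.84,0.94,16.55,0,0,-0.2],[-0.84,0.94,16.55,0,0,-0.2]]

```text
time: 16.5
eef_pos: [0.4793, 0.3451, 0.0154]
ee_rot: [0.001, -0.001, 1.0, 0.0]
force: [0.1, 0.4, 0.7]
width: 0.0556
```

Run:
```python
from h import *
s=r.sense();im=viewer.get_image('wrist');save(im,'w9.png');print(s['width'],s['force'])
```

```text
0.05563788452953968 [0.12332703 0.42646136 0.67049485]
```

View pics/w9.png

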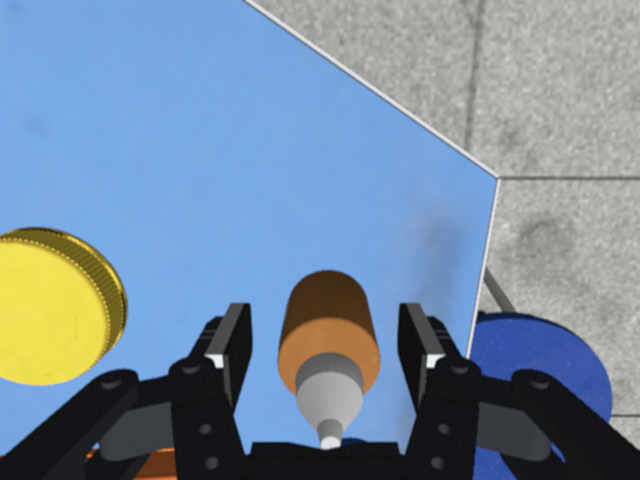

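The bottle is centred between the pads at (329,360). I'll close gently.

send_rows:
  rows:
    - [[0,0,0,0,0,0],[0,0,0,0,0,0],[0,0,0,0,0,0],[0,0,0,0,0,0],[0,0,0,0,0,0],[0,0,0,0,0,0]]
  fingers: 1
  squeeze: 25

```text
time: 17.15
eef_pos: [0.4791, 0.3449, 0.0151]
ee_rot: [0.0, -0.001, 1.0, 0.0]
force: [-1.0, -0.8, 6.5]
width: 0.033
```

send_rows:
  rows:
    - [[0,0,-0.5,0,0,0],[0,0,-2,0,0,0],[0,0,-5,0,0,0],[0,0,-9,0,0,0],[0,0,-13,0,0,0],[0,0,-13,0,0,0],[0,0,-13,0,0,0]]

```text
time: 17.85
eef_pos: [0.4791, 0.345, 0.1452]
ee_rot: [0.001, -0.001, 1.0, 0.001]
force: [-0.7, -0.0, -1.1]
width: 0.0333
```

Run:
```python
from h import *
s=r.sense();im=viewer.get_image('wrist');save(im,'w10.png')
for y in (86,176):move([.63,.035,.12],y)
```

```text
shift cm [-15.07 -30.99   2.4 ] turn [-0.  -0.   4.1] t 17.9 q6 0.62
shift cm [-15.07 -30.99   2.4 ] turn [  0.   -0.  -85.9] t 17.9 q6 0.62
```

View pics/w10.png

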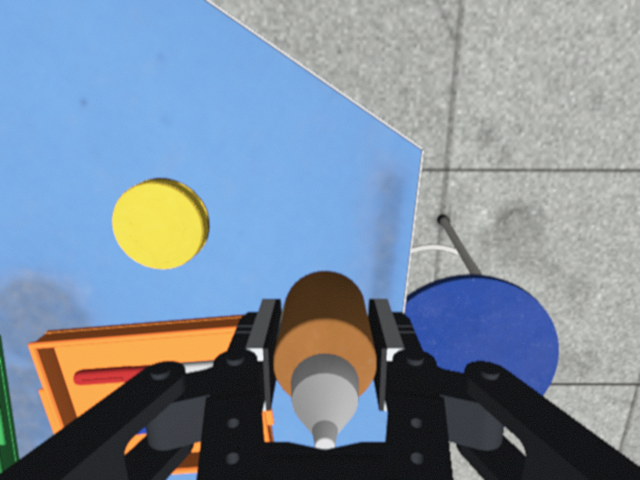

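send_rows:
  rows:
    - [[-15.1,-31,2.4,0,0,-86],[-15.1,-31,2.4,0,0,-86],[-15.1,-31,2.4,0,0,-86],[-15.1,-31,2.4,0,0,-86],[-15.1,-31,2.4,0,0,-86],[-15.1,-31,2.4,0,0,-86],[-15.1,-31,2.4,0,0,-86],[-15.1,-31,2.4,0,0,-86],[-15.1,-31,2.4,0,0,-86],[-15.1,-31,2.4,0,0,-86],[-15.1,-31,2.4,0,0,-86],[-15.1,-31,2.4,0,0,-86],[-15.1,-31,2.4,0,0,-86],[-15.1,-31,2.4,0,0,-86],[-15.1,-31,2.4,0,0,-86]]

```text
time: 19.4
eef_pos: [0.6304, 0.0351, 0.1201]
ee_rot: [-0.0, -0.683, 0.731, 0.0]
force: [0.1, -0.1, 0.2]
width: 0.0336
```

Run:
```python
from h import *
s=r.sense();im=viewer.get_image('wrist');save(im,'w11.png');c=cam('wrist',s)
p=(.6256,-.004,-94.3)
a=np.deg2rad(p[2]);x=np.array([np.cos(a),np.sin(a)]);y=np.array([-x[1],x[0]])
print(w2pix(c,[[*(np.array(p[:2])+x*i*.0825+y*j*.065),.022] for i,j in((1,1),(1,-1),(-1,-1),(-1,1))]).round())
move([.630,.034,.0195],175.7)
```

```text
[[207.  26.]
 [452.  28.]
 [426. 308.]
 [227. 307.]]
shift cm [ 0.11  0.03 10.06] turn [ 0.  -0.   0.4] t 19.45 q6 -1.45
```

View pics/w11.png

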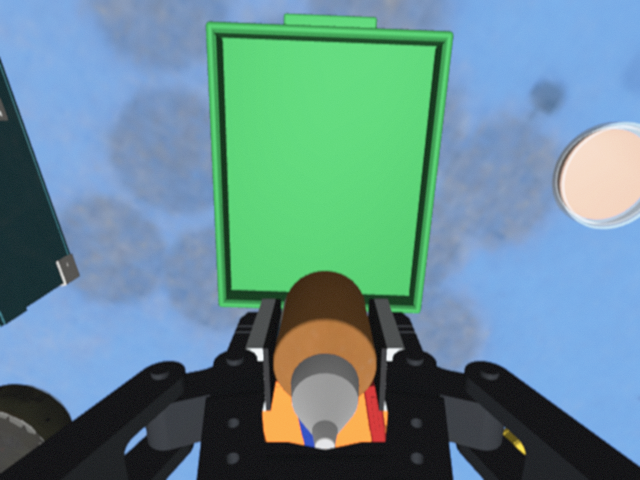

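Rim corners at (207,24), (452,33), (420,311) and (220,305) match the prediction within 2 mm. Lowering the brown bottle slowly.

send_rows:
  rows:
    - [[0.1,0,3,0,0,0],[0.1,0,6,0,0,0],[0.1,0,8,0,0,0],[0.1,0,9,0,0,0],[0.1,0,9.5,0,0,0],[0.1,0,9.7,0,0,0],[0.1,0,9.85,0,0,0],[0.1,0,9.95,0,0,0],[0.1,0,10,0,0,0],[0.1,0,10,0,0,0],[0.1,0,10,0,0,0]]

```text
time: 20.55
eef_pos: [0.6305, 0.0341, 0.0205]
ee_rot: [0.0, -0.683, 0.73, -0.0]
force: [-0.1, -0.1, -0.6]
width: 0.0334
```

send_rows:
  rows:
    - [[0,0,0.05,0,0,0],[0,0,0.1,0,0,0],[0,0,0.14,0,0,0],[0,0,0.14,0,0,0]]

```text
time: 20.95
eef_pos: [0.6304, 0.034, 0.0191]
ee_rot: [0.0, -0.683, 0.73, -0.0]
force: [-1.9, -0.8, 4.7]
width: 0.0338
```

Floor contact at about 5 N. Releasing gently.

send_rows:
  rows:
    - [[0,0,0,0,0,0],[0,0,0,0,0,0],[0,0,0,0,0,0],[0,0,0,0,0,0],[0,0,0,0,0,0]]
  fingers: 0.45

```text
time: 21.45
eef_pos: [0.6303, 0.034, 0.0188]
ee_rot: [-0.0, -0.683, 0.731, 0.0]
force: [0.3, -0.0, -0.3]
width: 0.0472
```

send_rows:
  rows:
    - [[0,0,-1,0,0,0],[0,0,-3,0,0,0],[0,0,-6,0,0,0],[0,0,-10,0,0,0],[0,0,-14,0,0,0],[0,0,-17,0,0,0],[0,0,-17,0,0,0],[0,0,-17,0,0,0]]

```text
time: 22.25
eef_pos: [0.6307, 0.0341, 0.1898]
ee_rot: [0.001, -0.683, 0.73, -0.0]
force: [0.8, 0.4, 0.1]
width: 0.0471
```

Run:
```python
from h import *
s=r.sense();im=viewer.get_image('wrist');save(im,'w12.png')
for y in (90,0):move([.485,-.338,.18],y)
```

```text
shift cm [38.1  11.99  0.87] turn [ 0.  -0.  86.1] t 22.3 q6 -1.45
shift cm [38.1  11.99  0.87] turn [ 0.  -0.  -3.9] t 22.3 q6 -1.45
```

View pics/w12.png

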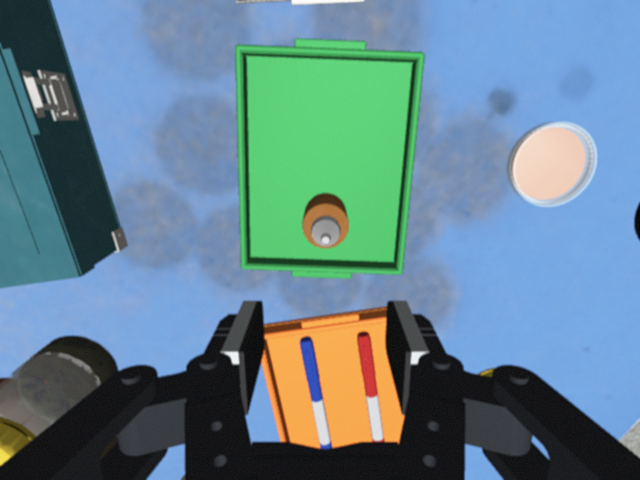

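The brown bottle stands upright in the green tray at (325,225). Now the white bottle.

send_rows:
  rows:
    - [[38.1,12,0.9,0,0,86],[38.1,12,0.9,0,0,86],[38.1,12,0.9,0,0,86],[38.1,12,0.9,0,0,86],[38.1,12,0.9,0,0,86],[38.1,12,0.9,0,0,86],[38.1,12,0.9,0,0,86],[38.1,12,0.9,0,0,86],[38.1,12,0.9,0,0,86],[38.1,12,0.9,0,0,86],[38.1,12,0.9,0,0,86],[38.1,12,0.9,0,0,86],[38.1,12,0.9,0,0,86],[38.1,12,0.9,0,0,86],[38.1,12,0.9,0,0,86]]
  fingers: 0.35

```text
time: 23.8
eef_pos: [0.4851, -0.3378, 0.1799]
ee_rot: [-0.0, -0.002, 1.0, 0.0]
force: [0.2, -0.2, 0.1]
width: 0.0557
```

Run:
```python
from h import *
s=r.sense();im=viewer.get_image('wrist');save(im,'w13.png');save(im,'w13c.png',(270,170,390,290),5)
c=cam('wrist',s);print(w2pix(c,[[.485,-.338,.053],[.485,-.338,.078]]))
```

```text
[[326.36872227 229.741861  ]
 [326.55592536 240.56628327]]
```

View pics/w13.png

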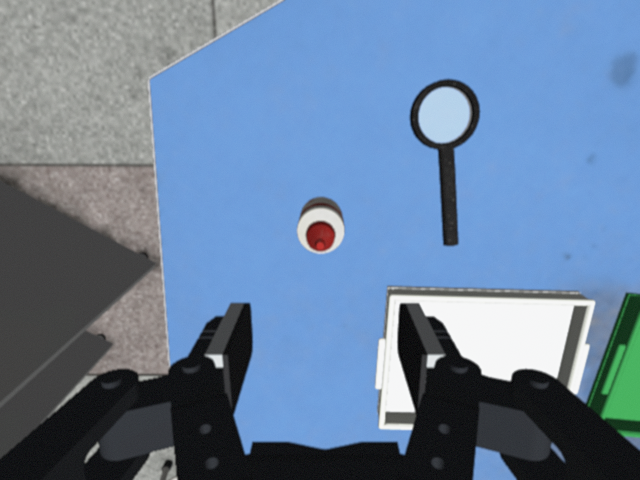

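View pics/w13c.png

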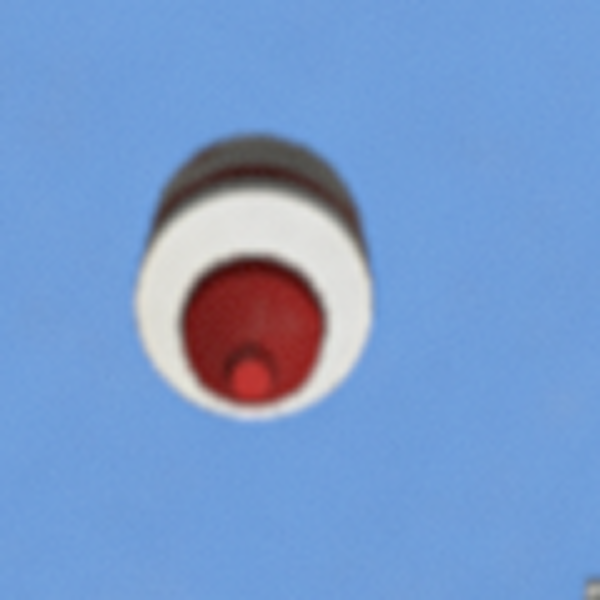

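White bottle: shoulder circle centred at (320.9,230.5), tip at (320.4,245). The loupe at (446,160) is clear.

Run:
```python
from h import *
s=r.sense();c=cam('wrist',s)
a=pix2w(c,[[320.9,230.5]],.053)[0];b=pix2w(c,[[320.4,245]],.078)[0];print(a,b)
move([(a[0]+b[0])/2,(a[1]+b[1])/2,.014],90)
```

```text
[ 0.48556955 -0.34184723  0.053     ] [ 0.4879593  -0.34195527  0.078     ]
shift cm [-0.16 -0.41 16.59] turn [0.  0.  0.2] t 23.85 q6 -0.61
```

send_rows:
  rows:
    - [[-0.15,-0.4,3,0,0,0.2],[-0.15,-0.4,6,0,0,0.2],[-0.15,-0.4,9,0,0,0.2],[-0.15,-0.4,12,0,0,0.2],[-0.15,-0.4,14.5,0,0,0.2],[-0.15,-0.4,16,0,0,0.2],[-0.15,-0.4,16.5,0,0,0.2],[-0.15,-0.4,16.6,0,0,0.2],[-0.15,-0.4,16.6,0,0,0.2],[-0.15,-0.4,16.6,0,0,0.2]]

```text
time: 24.85
eef_pos: [0.4871, -0.3424, 0.0149]
ee_rot: [0.001, 0.0, 1.0, -0.0]
force: [0.6, -0.3, -0.8]
width: 0.0554
```

send_rows:
  rows:
    - [[0,0,0,0,0,0],[0,0,0,0,0,0],[0,0,0,0,0,0],[0,0,0,0,0,0],[0,0,0,0,0,0],[0,0,0,0,0,0]]
  fingers: 1
  squeeze: 25

```text
time: 25.45
eef_pos: [0.4869, -0.3423, 0.0146]
ee_rot: [0.0, 0.0, 1.0, -0.0]
force: [-1.3, 1.5, 6.3]
width: 0.0339
```

send_rows:
  rows:
    - [[0,0,-0.5,0,0,0],[0,0,-2,0,0,0],[0,0,-5,0,0,0],[0,0,-9,0,0,0],[0,0,-13,0,0,0],[0,0,-13,0,0,0],[0,0,-13,0,0,0]]

```text
time: 26.15
eef_pos: [0.487, -0.3423, 0.1448]
ee_rot: [0.001, 0.0, 1.0, -0.001]
force: [0.4, 0.6, -1.9]
width: 0.0337
```

Run:
```python
from h import *
s=r.sense();im=viewer.get_image('wrist');save(im,'w14.png')
move([.625,-.040,.145],175.7)
```

```text
shift cm [-13.84  30.2   -0.15] turn [  0.   -0.  -85.8] t 26.2 q6 -0.61
```

View pics/w14.png

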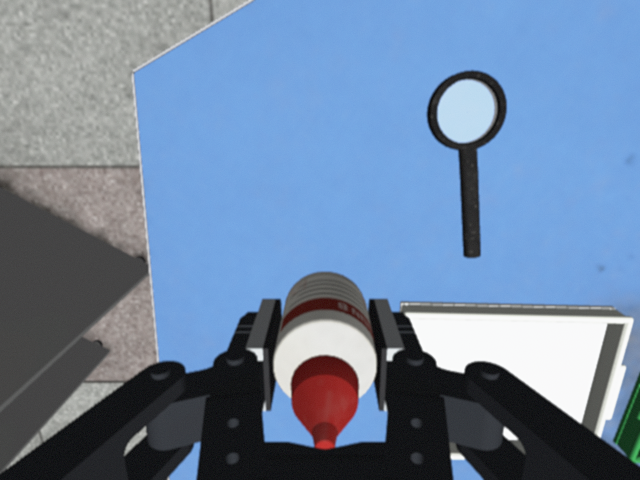

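send_rows:
  rows:
    - [[-13.85,30.2,0,0,0,-86],[-13.85,30.2,0,0,0,-86],[-13.85,30.2,0,0,0,-86],[-13.85,30.2,0,0,0,-86],[-13.85,30.2,0,0,0,-86],[-13.85,30.2,0,0,0,-86],[-13.85,30.2,0,0,0,-86],[-13.85,30.2,0,0,0,-86],[-13.85,30.2,0,0,0,-86],[-13.85,30.2,0,0,0,-86],[-13.85,30.2,0,0,0,-86],[-13.85,30.2,0,0,0,-86],[-13.85,30.2,0,0,0,-86],[-13.85,30.2,0,0,0,-86],[-13.85,30.2,0,0,0,-86]]

```text
time: 27.7
eef_pos: [0.6253, -0.0402, 0.1438]
ee_rot: [-0.0, -0.681, 0.732, 0.0]
force: [-0.6, 0.2, 0.1]
width: 0.0336
```

Run:
```python
from h import *
s=r.sense();im=viewer.get_image('wrist');save(im,'w15.png')
move([.625,-.040,.0185],175.7)
```

```text
shift cm [-0.02  0.03 12.54] turn [ 0.  -0.   0.2] t 27.75 q6 -1.56
```

View pics/w15.png

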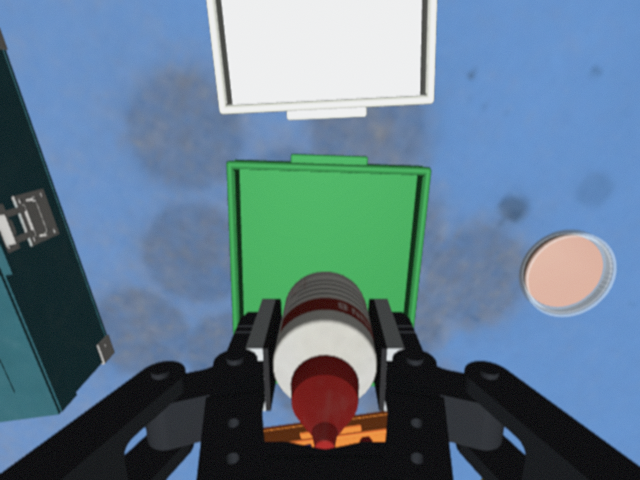

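The white bottle is over the far half of the green tray, whose rim corners are at (229,162) and (430,168). I'll lower it slowly.

send_rows:
  rows:
    - [[0,0,3,0,0,0],[0,0,6,0,0,0],[0,0,9,0,0,0],[0,0,11,0,0,0],[0,0,11.8,0,0,0],[0,0,12.1,0,0,0],[0,0,12.25,0,0,0],[0,0,12.35,0,0,0],[0,0,12.4,0,0,0],[0,0,12.4,0,0,0],[0,0,12.4,0,0,0]]

```text
time: 28.85
eef_pos: [0.6256, -0.0402, 0.0203]
ee_rot: [0.0, -0.682, 0.732, -0.0]
force: [1.2, -0.2, 0.2]
width: 0.0332
```

send_rows:
  rows:
    - [[0,0,0.06,0,0,0],[0,0,0.12,0,0,0],[0,0,0.16,0,0,0],[0,0,0.16,0,0,0]]

```text
time: 29.25
eef_pos: [0.6254, -0.0401, 0.0186]
ee_rot: [0.0, -0.682, 0.732, -0.0]
force: [-1.8, 0.9, 4.9]
width: 0.0333
```

send_rows:
  rows:
    - [[0,0,0,0,0,0],[0,0,0,0,0,0],[0,0,0,0,0,0],[0,0,0,0,0,0],[0,0,0,0,0,0]]
  fingers: 0.45

```text
time: 29.75
eef_pos: [0.6253, -0.0401, 0.0183]
ee_rot: [-0.0, -0.682, 0.732, 0.0]
force: [-0.2, 0.4, -0.1]
width: 0.047
```

send_rows:
  rows:
    - [[0,0,-1,0,0,0],[0,0,-3,0,0,0],[0,0,-6,0,0,0],[0,0,-10,0,0,0],[0,0,-14,0,0,0],[0,0,-17,0,0,0],[0,0,-17,0,0,0],[0,0,-17,0,0,0]]

```text
time: 30.55
eef_pos: [0.6257, -0.0402, 0.1892]
ee_rot: [0.001, -0.682, 0.732, -0.001]
force: [0.0, 0.5, -1.2]
width: 0.0468
```

Run:
```python
from h import *
s=r.sense();im=viewer.get_image('wrist');save(im,'w16.png')
for y in (90,):move([.450,.006,.16],y)
```

```text
shift cm [-3.36 17.8   2.81] turn [ 0.  -0.  85.9] t 30.6 q6 -1.56
```

View pics/w16.png

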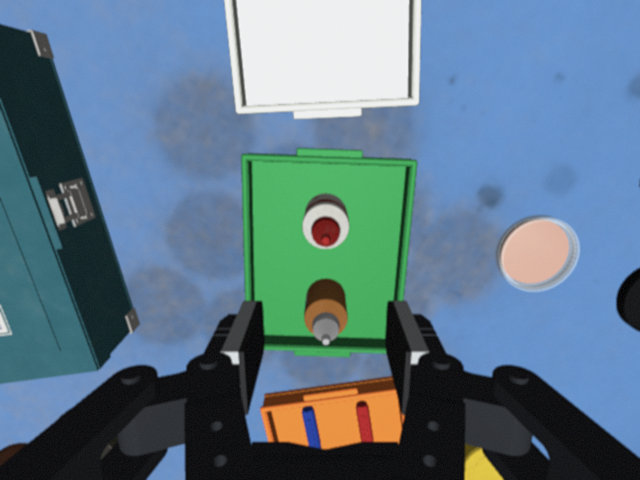

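Both bottles stand upright, white at (326,225) and brown at (326,315). Now the dish.

send_rows:
  rows:
    - [[-3.4,17.8,2.8,0,0,86],[-3.4,17.8,2.8,0,0,86],[-3.4,17.8,2.8,0,0,86],[-3.4,17.8,2.8,0,0,86],[-3.4,17.8,2.8,0,0,86],[-3.4,17.8,2.8,0,0,86],[-3.4,17.8,2.8,0,0,86],[-3.4,17.8,2.8,0,0,86],[-3.4,17.8,2.8,0,0,86],[-3.4,17.8,2.8,0,0,86],[-3.4,17.8,2.8,0,0,86],[-3.4,17.8,2.8,0,0,86],[-3.4,17.8,2.8,0,0,86]]
  fingers: 0

```text
time: 31.9
eef_pos: [0.4499, 0.0064, 0.1599]
ee_rot: [-0.0, -0.001, 1.0, -0.0]
force: [1.1, -0.2, 0.3]
width: 0.0855
```

Run:
```python
from h import *
s=r.sense();im=viewer.get_image('wrist');save(im,'w17.png')
c=cam('wrist',s);print(s['width'])
for ce,st,m in blobs(im,[0,20,150],[20,150,255],1000):
    ys,xs=np.where(m);e=cv2.fitEllipse(cv2.convexHull(np.c_[xs,ys].astype(np.int32)))
    print('pink',ce,st,e,pix2w(c,[ce],.012))
```

```text
0.0855012716741025
pink [326.60607466 220.57709251] [ 290  184   75   74 4313] ((326.58575439453125, 220.56869506835938), (73.06428527832031, 74.73439025878906), 87.7250747680664) [[0.44861235 0.00638065 0.012     ]]
```

View pics/w17.png

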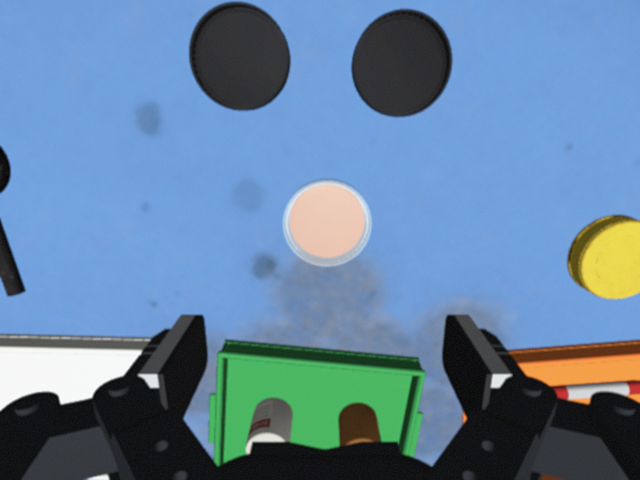

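Dish outline centre is about (327,223). Both black look-alikes are clear of it at the top.

Run:
```python
from h import *
s=r.sense();c=cam('wrist',s)
a=pix2w(c,[[327.2,223]],.011)[0];print(a)
move([a[0],a[1],-.004],90)
```

```text
[0.45089168 0.00681476 0.011     ]
shift cm [-0.1   0.05 16.41] turn [-0.  -0.   0.1] t 31.95 q6 0.01
```

send_rows:
  rows:
    - [[0,0.05,4,0,0,0],[0,0.05,8,0,0,0],[0,0.05,11,0,0,0],[0,0.05,13.5,0,0,0],[0,0.05,15,0,0,0],[0,0.05,15.8,0,0,0],[0,0.05,16.2,0,0,0],[0,0.05,16.4,0,0,0],[0,0.05,16.4,0,0,0],[0,0.05,16.4,0,0,0]]

```text
time: 32.95
eef_pos: [0.4507, 0.0069, -0.0031]
ee_rot: [0.0, 0.0, 1.0, 0.0]
force: [0.5, -0.4, -0.3]
width: 0.0854
```

Run:
```python
from h import *
s=r.sense();im=viewer.get_image('wrist');save(im,'w18.png')
```

```text
(no output)
```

View pics/w18.png

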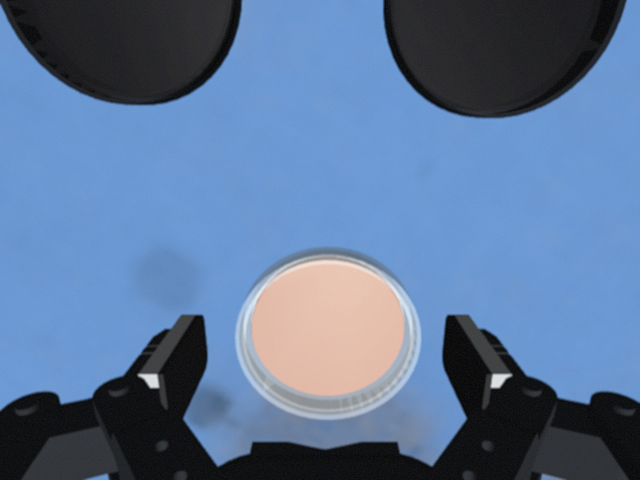

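The dish is centred between the open pads at (328,334). I'll lower 2 mm more and close gently.

send_rows:
  rows:
    - [[0,0,0.2,0,0,0],[0,0,0.2,0,0,0]]

```text
time: 33.2
eef_pos: [0.4502, 0.0069, -0.0057]
ee_rot: [0.0, 0.0, 1.0, 0.0]
force: [0.4, 0.1, -0.2]
width: 0.0856
```

send_rows:
  rows:
    - [[0,0,0,0,0,0],[0,0,0,0,0,0],[0,0,0,0,0,0],[0,0,0,0,0,0],[0,0,0,0,0,0],[0,0,0,0,0,0]]
  fingers: 1
  squeeze: 20

```text
time: 33.8
eef_pos: [0.4502, 0.0069, -0.0055]
ee_rot: [0.0, 0.0, 1.0, 0.0]
force: [-2.0, -0.9, 6.4]
width: 0.0639
```

send_rows:
  rows:
    - [[0,0,-0.5,0,0,0],[0,0,-1.5,0,0,0],[0,0,-3,0,0,0],[0,0,-3,0,0,0]]

```text
time: 34.2
eef_pos: [0.4515, 0.0069, 0.0263]
ee_rot: [0.001, 0.0, 1.0, 0.0]
force: [0.4, 1.1, -1.3]
width: 0.064
```

Run:
```python
from h import *
s=r.sense();im=viewer.get_image('wrist');save(im,'w19.png')
```

```text
(no output)
```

View pics/w19.png

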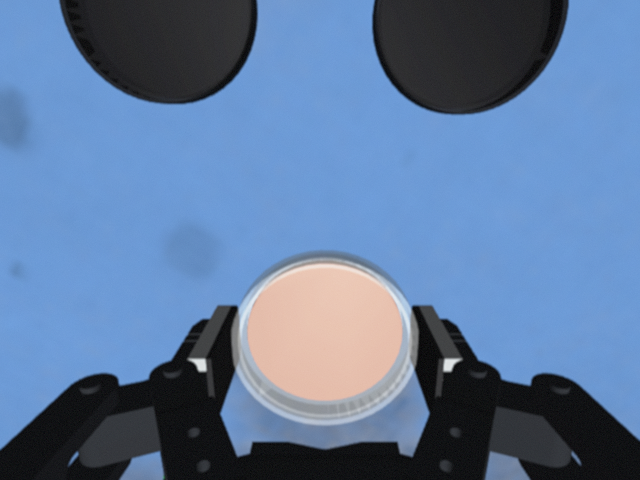

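The dish is held level between the pads at (326,338). Lifting and carrying it to the white tray.

Run:
```python
from h import *
move([.617,-.204,.125],88.5)
```

```text
shift cm [-16.63 -21.07  -9.92] turn [0.  0.1 1.4] t 34.25 q6 0.02
```

send_rows:
  rows:
    - [[0,0,-2,0,0,0],[0,0,-5,0,0,0],[0,0,-8,0,0,0],[-1,-1,-9.8,0,0,0.2],[-3,-4,-9.8,0,0,1.4],[-5.5,-7,-9.8,0,0,1.4],[-8,-10,-9.8,0,0,1.4],[-10.5,-13,-9.8,0,0,1.4],[-13,-16,-9.8,0,0,1.4],[-15,-19,-9.8,0,0,1.4],[-16.2,-20.6,-9.8,0,0,1.4],[-16.6,-21.1,-9.8,0,0,1.4],[-16.6,-21.1,-9.8,0,0,1.4],[-16.6,-21.1,-9.8,0,0,1.4]]

```text
time: 35.65
eef_pos: [0.6155, -0.2035, 0.1221]
ee_rot: [-0.0, 0.012, 1.0, 0.0]
force: [-0.9, 0.3, 0.7]
width: 0.0638
```

Run:
```python
from h import *
s=r.sense();im=viewer.get_image('wrist');save(im,'w20.png');c=cam('wrist',s)
p=(.6155,-.204,-91.5)
a=np.deg2rad(p[2]);x=np.array([np.cos(a),np.sin(a)]);y=np.array([-x[1],x[0]])
print(w2pix(c,[[*(np.array(p[:2])+x*i*.0825+y*j*.065),.022] for i,j in((1,1),(1,-1),(-1,-1),(-1,1))]).round())
im=viewer.get_image('top');save(im,'t20.png',(350,110,480,230),4)
move([.617,-.204,0],88.5,s)
```

```text
[[203. 334.]
 [183. 134.]
 [469. 135.]
 [448. 334.]]
shift cm [-0.16 -0.06 12.21] turn [ 0.  -0.   0.1] t 35.65 q6 -0.29
```

View pics/w20.png

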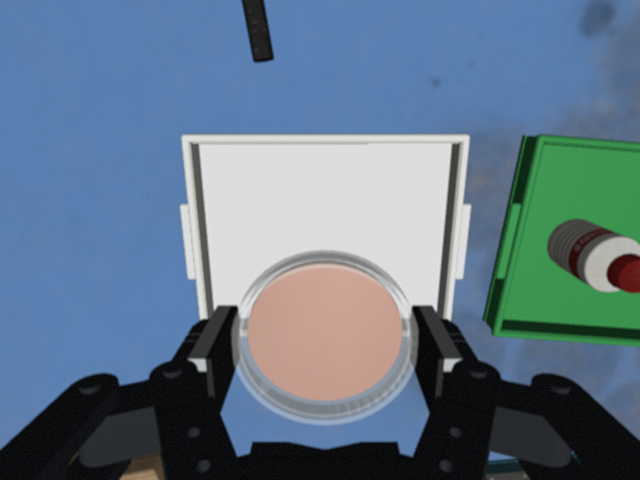

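The near rim corners are at (183,136) and (469,135), matching the prediction, so the tray is centred on the tool. Lowering.

send_rows:
  rows:
    - [[-0.15,-0.05,3,0,0,0],[-0.15,-0.05,6,0,0,0],[-0.15,-0.05,8.5,0,0,0],[-0.15,-0.05,10.3,0,0,0],[-0.15,-0.05,11.4,0,0,0],[-0.15,-0.05,11.9,0,0,0],[-0.15,-0.05,12.1,0,0,0],[-0.15,-0.05,12.2,0,0,0],[-0.15,-0.05,12.2,0,0,0],[-0.15,-0.05,12.2,0,0,0]]

```text
time: 36.75
eef_pos: [0.6179, -0.205, 0.001]
ee_rot: [0.0, 0.013, 1.0, -0.0]
force: [0.5, -0.5, -0.9]
width: 0.0639
```

send_rows:
  rows:
    - [[0,0,0.08,0,0,0],[0,0,0.16,0,0,0],[0,0,0.22,0,0,0],[0,0,0.24,0,0,0],[0,0,0.24,0,0,0]]

```text
time: 37.25
eef_pos: [0.6176, -0.2049, -0.0014]
ee_rot: [0.0, 0.013, 1.0, -0.0]
force: [-3.9, 0.3, 8.9]
width: 0.0642
```

Floor contact at 9 N. Opening the fingers.

send_rows:
  rows:
    - [[0,0,0,0,0,0],[0,0,0,0,0,0],[0,0,0,0,0,0],[0,0,0,0,0,0],[0,0,0,0,0,0]]
  fingers: 0.06

```text
time: 37.75
eef_pos: [0.6174, -0.2048, -0.0022]
ee_rot: [-0.0, 0.013, 1.0, 0.0]
force: [-0.9, 0.1, 0.5]
width: 0.0803
```

send_rows:
  rows:
    - [[0,0,-0.5,0,0,0],[0,0,-2,0,0,0],[0,0,-5,0,0,0],[0,0,-9,0,0,0],[0,0,-13,0,0,0],[0,0,-17,0,0,0],[0,0,-20,0,0,0],[0,0,-20,0,0,0]]

```text
time: 38.55
eef_pos: [0.6192, -0.2054, 0.2031]
ee_rot: [0.003, 0.013, 1.0, -0.001]
force: [-0.2, 0.2, 0.0]
width: 0.0801
```

send_rows:
  rows:
    - [[5,0,0,0,0,0],[10,0,-2,0,0,0],[15,0,-4,0,0,0],[20,0,-4,0,0,0],[23,0,-4,0,0,0],[23,0,-4,0,0,0],[23,0,-4,0,0,0],[23,0,-4,0,0,0]]

```text
time: 39.35
eef_pos: [0.3882, -0.1991, 0.2377]
ee_rot: [0.0, 0.013, 1.0, -0.0]
force: [-1.1, 0.3, -0.5]
width: 0.0802
```

Run:
```python
from h import *
im=viewer.get_image('top');save(im,'t21.png',(110,110,530,330),1.9)
im=viewer.get_image('scene');save(im,'s21.png',(170,120,520,380),2.2)
```

```text
(no output)
```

View pics/t21.png

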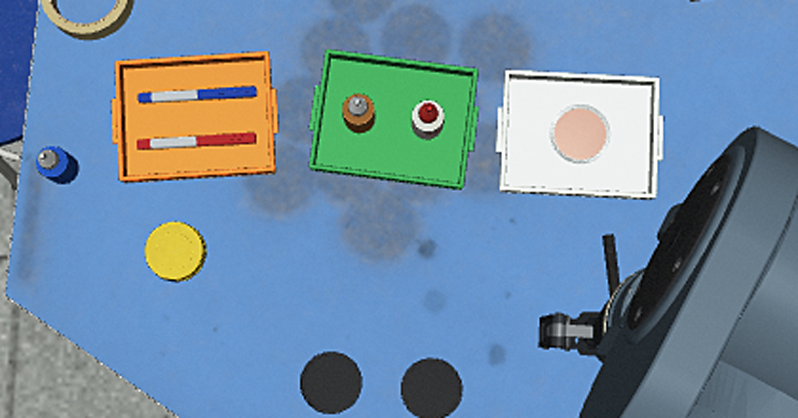

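View pics/s21.png

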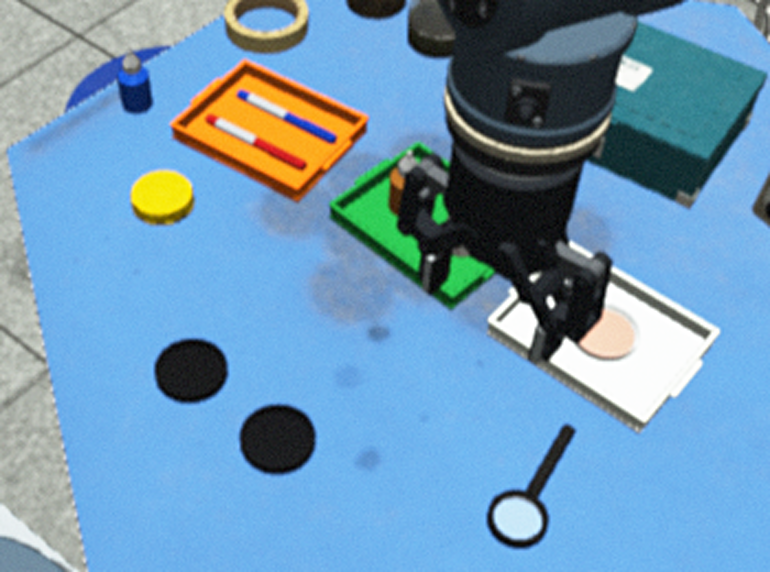

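All five things are in their trays: markers at (197,95) and (196,141), bottles at (358,112) and (428,118), dish at (580,133) in the top crop. The lid at (174,251) hasn't moved. Handing in.

Run:
```python
from h import *
s=r.sense();print(s['time'],s['joint_vel'].round(3));print(r.hand_in())
```

```text
39.45 [ 0.001  0.002 -0.002  0.001  0.001  0.   ]
the job is handed in; nothing more can be done
None
```

I sorted everything in the order asked and handed the job in at 39.5 s of the 128 s allowed. The system gives no verdict.

- **Markers:** both lie flat and lengthwise in the orange tray.
- **Bottles:** the brown and white bottles stand upright in the green tray. Each was lowered until it touched the floor, at about 5 N, before I let go.
- **Dish:** the pink petri dish lies flat in the white tray. It was also lowered until it touched the floor, at about 9 N.

The last top and scene pictures show all five things in place, with the robot clear of everything. In the scene picture the gripper hid most of the green tray. The top view and the wrist picture taken right after the second bottle was set down both show the bottles upright.

The lid is at the same pixel as at the start. The magnifier looks unmoved, though I didn't measure it and the arm partly covered it in the last top view. The blue bottle and the black dishes were not touched. The tray and bottle positions differed between cameras by a few mm, up to about 1 cm for the brown bottle. I used the close wrist-camera readings, and no check failed.

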